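# Pack the practical kit into its carrier and pin it down

### The arm

A 6-joint arm with a two-finger parallel gripper is mounted at the origin on the work surface. World frame = base frame: x ahead of the robot, y to its left, z up, the work surface at z = 0. Lengths are in m, angles in rad, forces in N, time in s.
With the tool pointing down it reaches from about 0.275 to 0.825 m from the base axis. Payload 4.9 kg.
Tool frame: the origin (TCP) lies midway between the tips of the shut fingers; the grasp point (between the pads) lies 19 mm behind it (grip_point_offset is the distance from the TCP to the grasp point, in m); z points along the fingers, x is the direction in which the jaws open and shut, and the axes are right-handed (so a half turn about z gives the same grasp; the last joint's range is limited). The gripper opens to 85 mm and grips with 20 to 120 N. Pads are 22 mm wide; open, the fingers measure 114 mm over their backs; the gripper's body (76 mm by 85 mm) begins 54 mm behind the grasp point. The pads swing forward as they close: fully open they stand 13 mm farther back than shut.
Start: joints at [1.058, 0.326, -0.193, 1.052, 0, 1.437], TCP at [0.203, 0.511, 0.231] pointing down, gripper open.
Joint ranges: [-2.65, 2.65], [-0.97, 1.79], [-1.3, 1.35], [-1.93, 2.1], [-1.47, 1.37], [-3.14, 3.14]. Speed limits (rad/s): [2.57, 2.57, 3.14, 3.14, 3.14, 3.14].

### API

Orientations are given as a rotation vector (axis times angle).
In Python, from cell import * gives the robot as it stands. Calls block until the motion is done:
- movep(position, orientation): joint-space move of the TCP to a pose.
- move_l(position, velocity=0.15, rot=None, until_force=None): straight line of the TCP; rot=None keeps the orientation; velocity is the mean speed in m/s. With until_force (N) it stops when the force on the tool has changed by that much, and returns True; else False.
- set_joints(angles): joint-space move.
- let_go() and grab(newtons=None): open the fingers fully, or close them until they stop; newtons is the grip in N (None keeps the last).
- sleep(seconds).
- ik(position, orientation): joint angles nearest the present ones, or None.
- get_state(): the state.
- grab_frame(name): name is "scene" or "top" or "wrist"; returns a dict with "img" (400x640x3 uint8, red, green, blue), "fx", "fy", "cx", "cy" (pixels), "cam_to_world" (4x4, takes a point from camera to world coordinates); the wrist camera has in their place "T_tool_cam" (4x4, takes a point from camera to tool coordinates, whose origin is the TCP and whose axes are the tool frame's). Camera axes: x right, y down, z forward; pixel columns grow to the right and rows downward; lengths in m; the calibration is good to about 2 mm. The wrist camera is an equidistant fisheye: a pixel r from the principal point sees the ray r / f radians off the axis. A picture is of the moment at which its call begins: read the wrist's pose just before it. There is no depth.
A pose or a line that the arm cannot do raises MotionError and nothing moves.
- sign_off(): hands the job in, once; it reports no verdict.
Trained networks look in the newest picture that a camera, given by its name, has taken for a name from the list of things; names that differ only in an ending like _2 or _b are one class to them, and where a whole thing is asked for, a point or a joint stands for the part that bears it (a point fixed in the world has none). Each returns a list of dicts, best first, with "score" (0 to 1); they miss things now and then, are a little off and sometimes report something else, mostly with a low value. They report only what shows in the picture. A call takes as long as a camera call.
- spot_in(camera, name): "centre" ([column, row] in pixels, amid what is visible of it).
- silhouettes(camera, name): "mask" (400x640 bool, what is visible of it) and "centre" ([column, row] in pixels, amid what is visible of it).
- tip_of(camera, name): "centre" ([column, row] in pixels: a listed point, or the origin of a listed thing).
The state is a dict: "clock": time; "q": joint angles; "joint_velocities": joint speeds; "tau": joint torques, N m; "position": TCP position; "eef_rot": TCP orientation; "contact_force": force on the tool from outside, world axes, zero at the start; "wrist_torque": the same for the moment, N m; "finger_gap": opening from 0.0 (shut) to 1.0 (fully open).
Only numpy, scipy, OpenCV 4.12 (cv2) and the standard library are available. Lean on these libraries where they do the work, as an engineer would, in place of code of your own. Each camera call takes 0.05 s, during which the arm holds its last target.

### The job

Pack up the practical kit: stand every amber reagent bottle upright in a cell of its own in the blue divided carrier, and nest all the steel pots into one straight upright stack on the carrier's round white seat. Once everything is aboard, take the red-headed locking pin from its stand, put its tip into the slot of the lock housing and feel along the slot until the tip drops into the hidden hole, then push the pin fully home so that its collar lies flat on the housing, and let go. Do not knock over or shove the Petri dishes or the glass beaker.

Things in the scene. Friction and masses are not known exactly. Their poses are not given: they have to be found in the camera images.
- carrier: Kit carrier fixed to the bench, level. Origin on the bench under the blue crate's centre; x, y along the crate's sides. Crate 147 x 147 mm outside, walls 5 mm thick, 55 mm high, floor 5 mm thick; a 5 mm cross of dividers (top at 47 mm) makes 2 x 2 cells of 66 x 66 mm. Beside it at y = +160 mm is the round seat, at y = -105 mm the lock housing.
- cell0 (a point): Centre of the floor of crate cell 0, 5 mm above the bench (carrier x -35.5 mm, y -35.5 mm); axes as the carrier
- cell1 (a point): Centre of the floor of crate cell 1, 5 mm above the bench (carrier x -35.5 mm, y +35.5 mm); axes as the carrier
- cell2 (a point): Centre of the floor of crate cell 2, 5 mm above the bench (carrier x +35.5 mm, y -35.5 mm); axes as the carrier
- cell3 (a point): Centre of the floor of crate cell 3, 5 mm above the bench (carrier x +35.5 mm, y +35.5 mm); axes as the carrier
- seat (a point): Centre of the round stack seat on the carrier, on its floor 5 mm above the bench. A white ring of 52 mm inner and 64 mm outer diameter and 8 mm high stands round it; the foot of a pot (43 mm) goes inside the ring.
- slot (a point): Centre of the lock housing's slot at the top face of its dark steel plate (144 x 60 x 16 mm), 55 mm above the bench; axes as the carrier. The slot is 64 mm long (x), 19 mm wide (y). 18 mm below the plate's top lies a flat fixed keeper with one vertical 17 mm hole, open down to the bench, on the slot's middle line, anywhere within 18 mm either side of the slot's centre, not reported.
- pin: Locking pin, loose, 150 g, upright in its stand. Origin at the centre of its tip, z up the pin. Steel shank 14 mm in diameter, 0 to 52 mm, with a 5 mm cone at the tip (end face 9 mm); collar 34 mm in diameter, 52 to 58 mm; red square head 24 x 24 mm, 58 to 108 mm, sides along its x and y. Parked, its tip is 5 mm above the bench; fully home in the lock, 3 mm, the collar on the plate.
- stand: Grey block 50 x 50 x 57 mm fixed to the bench, with a vertical 17 mm hole, 55 mm deep, in which the pin is parked. Origin under its centre.
- bottle0: Amber reagent bottle, loose, 140 to 280 g (all bottles alike; some may be absent), steadied by a heavy black foot: body 54 mm in diameter up to 68 mm, shoulder tapering to the neck at 86 mm, then a white cylindrical cap 36 mm in diameter from 86 to 115 mm. Origin in the centre of its underside, z up.
- bottle1: Amber reagent bottle, loose, 140 to 280 g (all bottles alike; some may be absent), steadied by a heavy black foot: body 54 mm in diameter up to 68 mm, shoulder tapering to the neck at 86 mm, then a white cylindrical cap 36 mm in diameter from 86 to 115 mm. Origin in the centre of its underside, z up.
- bottle2: Amber reagent bottle, loose, 140 to 280 g (all bottles alike; some may be absent), steadied by a heavy black foot: body 54 mm in diameter up to 68 mm, shoulder tapering to the neck at 86 mm, then a white cylindrical cap 36 mm in diameter from 86 to 115 mm. Origin in the centre of its underside, z up.
- bottle3: Amber reagent bottle, loose, 140 to 280 g (all bottles alike; some may be absent), steadied by a heavy black foot: body 54 mm in diameter up to 68 mm, shoulder tapering to the neck at 86 mm, then a white cylindrical cap 36 mm in diameter from 86 to 115 mm. Origin in the centre of its underside, z up.
- pot0: Steel pot, loose, 100 to 210 g (all alike; some may be absent), 90 mm high: solid heavy foot 43 mm in diameter, 40 mm high; above it an open cup 60 mm outside, 55 mm inside, inside floor at 44 mm. Nested, the foot hangs in the cup below and the shoulder rests on its rim, 50 mm higher than the pot below. Origin in the centre of its underside, z up.
- pot1: Steel pot, loose, 100 to 210 g (all alike; some may be absent), 90 mm high: solid heavy foot 43 mm in diameter, 40 mm high; above it an open cup 60 mm outside, 55 mm inside, inside floor at 44 mm. Nested, the foot hangs in the cup below and the shoulder rests on its rim, 50 mm higher than the pot below. Origin in the centre of its underside, z up.
- pot2: Steel pot, loose, 100 to 210 g (all alike; some may be absent), 90 mm high: solid heavy foot 43 mm in diameter, 40 mm high; above it an open cup 60 mm outside, 55 mm inside, inside floor at 44 mm. Nested, the foot hangs in the cup below and the shoulder rests on its rim, 50 mm higher than the pot below. Origin in the centre of its underside, z up.
- petri_dishes: Stack of Petri dishes, 92 mm in diameter, 43 mm high, loose, not to be disturbed. Origin under its centre.
- beaker: Glass beaker, 84 mm in diameter, 110 mm high, loose, not to be disturbed. Origin under its centre.

How it is judged:
On the way, in this order (a step that is already met when the one before it is completed fails the run):
1. every bottle upright in a cell of its own and all pots nested in one stack on the seat (x of bottle0 in the frame of carrier between -0.066 and 0.066 m and y of bottle0 in the frame of carrier between -0.066 and 0.066 m and height (world z) of each of bottle0, bottle1, bottle2, bottle3 below 0.01 m and angle between each of bottle0, bottle1, bottle2, bottle3's own z axis and vertical below 0.12 rad and x of bottle1 in the frame of carrier between -0.066 and 0.066 m and y of bottle1 in the frame of carrier between -0.066 and 0.066 m and x of bottle2 in the frame of carrier between -0.066 and 0.066 m and y of bottle2 in the frame of carrier between -0.066 and 0.066 m and x of bottle3 in the frame of carrier between -0.066 and 0.066 m and y of bottle3 in the frame of carrier between -0.066 and 0.066 m and horizontal distance between each of pot0, pot1, pot2 and seat below 0.015 m and angle between each of pot0, pot1, pot2's own z axis and vertical below 0.07 rad and (height (world z) of pot0 between 0.001 and 0.009 m or height (world z) of pot0 between 0.051 and 0.059 m or height (world z) of pot0 between 0.101 and 0.109 m) and (height (world z) of pot1 between 0.001 and 0.009 m or height (world z) of pot1 between 0.051 and 0.059 m or height (world z) of pot1 between 0.101 and 0.109 m) and (height (world z) of pot2 between 0.001 and 0.009 m or height (world z) of pot2 between 0.051 and 0.059 m or height (world z) of pot2 between 0.101 and 0.109 m)), for 0.3 s.
2. then the pin fully home in the hidden hole of the lock (x of pin in the frame of slot between -0.03 and 0.03 m and y of pin in the frame of slot between -0.01 and 0.01 m and height (world z) of pin below 0.007 m and angle between pin's own z axis and vertical below 0.1 rad), for 0.3 s.
At the end, for the whole second after the job is handed in: Every bottle upright (0.12 rad) on the floor of a cell; every pot upright (0.07 rad), within 15 mm of the seat's axis, lowest on the seat floor, each next 50 mm higher (4 mm tolerance); pin in the hidden hole, tip under 7 mm above the bench, within 0.1 rad of upright; all at rest (all of step 1 and all of step 2 and linear speed of each of bottle0, bottle1, bottle2, bottle3, pot0, pot1, pot2, pin below 0.02 m/s); the robot touches nothing.
It fails at once if the petri dishes knocked over or shoved more than 50 mm (distance of petri_dishes from where it was at the start of the episode above 0.05 m or angle between petri_dishes's own z axis and vertical above 0.5 rad).
It fails at once if the beaker knocked over or shoved more than 50 mm (distance of beaker from where it was at the start of the episode above 0.05 m or angle between beaker's own z axis and vertical above 0.5 rad).
Of bottle0, bottle1, bottle2, bottle3 only 3 to 4 are there at a start; the rules pass over those that are not, and their reading is None.
Of pot0, pot1, pot2 only 2 to 3 are there at a start; the rules pass over those that are not, and their reading is None.
At some moment in a run one of bottle0, bottle1, bottle2, bottle3 may be knocked a few centimetres aside while the robot is not near it.
It also fails if it takes over 210 s, if anything falls off the work surface, if the arm or the gripper's body presses on something with over 40 N, if the wrist force passes 120 N, or if a joint passes its speed limit or range.

## Working session

There is one attempt and no reset: what is moved stays moved. The work goes in short steps, each a Python script; the robot and the scene stay as the last script left them, time stands still between calls to the robot, and variables do not carry over. Pictures are saved under pics/ and viewed, and the job is handed in when it is done.

```bash
ls; mkdir -p pics
python3 - <<'E'
from cell import *
import cv2
for n in ["scene","top","wrist"]:
    f=grab_frame(n); cv2.imwrite(f"pics/{n}0.png",f["img"][:,:,::-1]); print(n,f["fx"],f["cx"],f["cy"],f.get("cam_to_world",f.get("T_tool_cam")))
    for o in ["carrier","bottle0","pot0","pin","stand","petri_dishes","beaker","seat","slot","cell0","cell3"]:
        r=tip_of(n,o); print(o,[(round(d["score"],2),[round(float(c)) for c in d["centre"]]) for d in r][:6])
s=get_state();print(s)
E
```

```text
pics
scene 373.1949229393454 313.7637605860562 198.8933512762011 [[ 0.64399089  0.4732818  -0.60106579  1.08083308]
 [ 0.76470684 -0.3752848   0.5238175  -0.45416624]
 [ 0.02234243 -0.79697281 -0.60360182  0.61835568]
 [ 0.          0.          0.          1.        ]]
carrier [(0.67, [327, 260]), (0.59, [330, 242])]
bottle0 [(0.88, [347, 167]), (0.72, [387, 180]), (0.61, [205, 276]), (0.45, [265, 208]), (0.41, [330, 243])]
pot0 [(0.81, [142, 287]), (0.75, [160, 323]), (0.7, [351, 246])]
pin [(0.64, [160, 324])]
stand [(0.91, [270, 211])]
petri_dishes [(0.61, [308, 183])]
beaker [(0.88, [428, 204])]
seat [(0.78, [384, 217]), (0.56, [333, 244])]
slot []
cell0 [(0.93, [310, 244]), (0.77, [352, 246]), (0.69, [336, 227]), (0.64, [326, 260]), (0.61, [267, 208]), (0.56, [390, 184])]
cell3 [(0.93, [310, 244]), (0.77, [352, 246]), (0.69, [336, 227]), (0.64, [326, 260]), (0.61, [267, 208]), (0.56, [390, 184])]
top 502.87436896523093 318.18196865776173 191.76149923780824 [[ 0.07714675 -0.97654024  0.20104113  0.30753463]
 [-0.99701761 -0.07514461  0.01758312  0.00980678]
 [-0.00206347 -0.20179
[... 1219 characters left out ...]
, 330])]
{'clock': 1.8, 'q': array([ 1.05778023e+00,  3.26216446e-01, -1.92623706e-01,  1.05200185e+00,
        3.56013324e-05,  1.43657390e+00]), 'joint_velocities': array([ 7.40941721e-05, -1.07082481e-03,  4.82084882e-04,  1.18874327e-03,
        1.11811807e-03, -1.01108670e-03]), 'tau': array([-6.50395468e-04, -4.43315041e+01,  2.62751234e+01,  1.06867432e-03,
       -1.44345199e-04,  5.85354378e-07]), 'position': array([0.20338225, 0.51101784, 0.23126286]), 'eef_rot': array([-2.59993117e+00, -1.76348799e+00,  8.91423552e-05]), 'contact_force': array([ 1.08546897,  1.19570994, -0.80189874]), 'wrist_torque': array([ 0.00971315, -0.0048592 , -0.04450532]), 'finger_gap': 1.0009896319227027}
```

View pics/scene0.png

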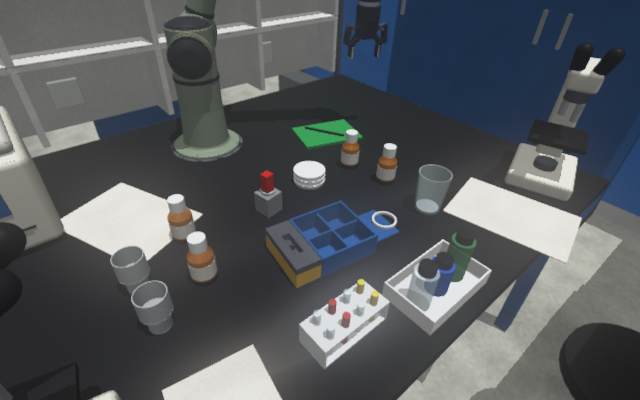

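View pics/top0.png

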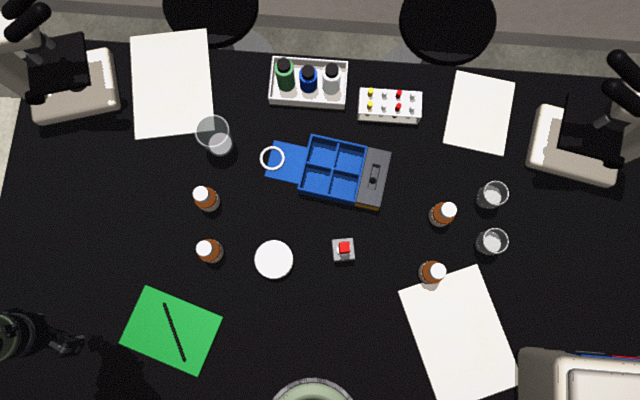

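View pics/wrist0.png

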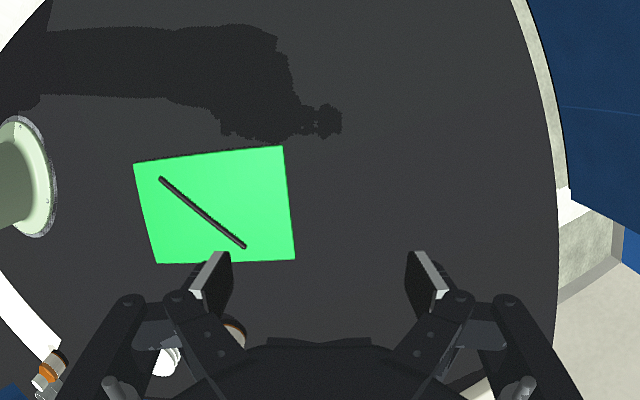

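```bash
cat > h.py <<'E'
from cell import *
import numpy as np, cv2
from scipy.spatial.transform import Rotation as R
from scipy.optimize import least_squares, minimize
def down(yaw): return (R.from_euler('z',yaw)*R.from_euler('x',np.pi)).as_rotvec()
def shot(cam,save=None):
    s=get_state(); f=grab_frame(cam)
    if cam=="wrist":
        T=np.eye(4);T[:3,:3]=R.from_rotvec(s["eef_rot"]).as_matrix();T[:3,3]=s["position"]
        f["c2w"]=T@np.array(f["T_tool_cam"]); f["fish"]=True
    else: f["c2w"]=np.array(f["cam_to_world"]); f["fish"]=False
    if save: cv2.imwrite(f"pics/{save}.png",f["img"][:,:,::-1])
    return f
def proj(f,P):
    P=np.atleast_2d(P); c=f["c2w"]; p=(P-c[:3,3])@c[:3,:3]
    if f["fish"]:
        r=np.hypot(p[:,0],p[:,1])+1e-12; th=np.arctan2(r,p[:,2])
        return np.c_[f["cx"]+f["fx"]*th*p[:,0]/r, f["cy"]+f["fy"]*th*p[:,1]/r]
    return np.c_[f["cx"]+f["fx"]*p[:,0]/p[:,2], f["cy"]+f["fy"]*p[:,1]/p[:,2]]
def back(f,uv,z):
    a=(uv[0]-f["cx"])/f["fx"]; b=(uv[1]-f["cy"])/f["fy"]
    if f["fish"]:
        th=np.hypot(a,b)+1e-12; d=np.array([np.sin(th)*a/th,np.sin(th)*b/th,np.cos(th)])
    else: d=np.array([a,b,1.])
    d=f["c2w"][:3,:3]@d; o=f["c2w"][:3,3]
    return (o+d*(z-o[2])/d[2])[:2]
PROF={"bottle":[(0,27),(68,27),(86,18),(115,18)],"pot":[(0,21.5),(40,21.5),(40,30),(90,30)],
 "petri_dishes":[(0,46),(43,46)],"beaker":[(0,42),(110,42)],
 "stand":[(0,0)]}
def sil(f,kind,x,y,z0=0):
    pr=PROF[kind]; a=np.linspace(0,2*np.pi,36,endpoint=False); rings=[]
    for z,r in pr: rings.append(np.c_[x+r/1e3*np.cos(a),y+r/1e3*np.sin(a),np.full(36,z0+z/1e3)])
    m=np.zeros((400,640),np.uint8)
    for i in range(len(rings)-1):
        h=cv2.convexHull(proj(f,np.r_[rings[i],rings[i+1]]).astype(np.float32))
        cv2.fillConvexPoly(m,np.round(h*16).astype(np.int32),255,cv2.LINE_AA,4)
    return m
def cen(m):
    m=m.astype(float); v,u=np.mgrid[:400,:640]; s=m.sum()+1e-9
    return np.array([(m*u).sum()/s,(m*v).sum()/s])
def fit(obs,kind,xy0,z0=0):
    """obs: list of (frame, mask). returns xy,residual px"""
    c=[cen(m) for _,m in obs]
    fun=lambda p: np.concatenate([cen(sil(f,kind,p[0],p[1],z0))-ci for (f,_),ci in zip(obs,c)])
    r=least_squares(fun,xy0,diff_step=1e-2,x_scale=0.01); return r.x,fun(r.x)
def iou(a,b): a=a>127 if a.dtype!=bool else a; b=b>127 if b.dtype!=bool else b; return (a&b).sum()/((a|b).sum()+1e-9)
E
cat > look.py <<'E'
from h import *
def find(kind,names=("top","scene"),zc=0.05,frames=None,minscore=0.3):
    F=frames or {n:shot(n) for n in names}
    S={n:silhouettes(n,kind if kind in("petri_dishes","beaker") else kind+"0") for n in F}
    out=[]
    for d in S["top"]:
        if d["score"]<minscore: continue
        f=F["top"]; m=d["mask"]; xy=back(f,cen(m),zc); xy,_=fit([(f,m)],kind,xy); q=iou(sil(f,kind,*xy),m)
        best=None
        for n in F:
            if n=="top": continue
            for e in S[n]:
                r=fit([(F[n],e["mask"])],kind,xy)[0]; dd=np.linalg.norm(r-xy)
                if best is None or dd<best[0]: best=(dd,r,round(iou(sil(F[n],kind,*r),e["mask"]),2),n,e["mask"])
        o=dict(top=xy,iou=round(q,2),score=round(d["score"],2))
        if best and best[0]<0.025:
            j,res=fit([(f,m),(F[best[3]],best[4])],kind,xy); o.update(other=best[1],iou2=best[2],xy=j)
        out.append(o)
    return out
E
python3 - <<'E'
from look import *
np.set_printoptions(precision=4,suppress=True)
for k in ["bottle","pot","petri_dishes","beaker"]:
    for o in find(k): print(k,o)
f=shot("top")
print("stand",back(f,[343,249],.06),"seat",back(f,[272,158],.013))
for d in silhouettes("top","carrier"): 
    print(d["score"],d["mask"].sum(),back(f,d["centre"],.04)); 
im=cv2.resize(f["img"][120:280,250:410],(800,800),interpolation=cv2.INTER_CUBIC);cv2.imwrite("pics/crop.png",im[:600,:,::-1])
E
```

```text
bottle {'top': array([0.5216, 0.306 ]), 'iou': np.float64(0.87), 'score': 0.87, 'other': array([0.5232, 0.3056]), 'iou2': np.float64(0.87), 'xy': array([0.5221, 0.3061])}
bottle {'top': array([ 0.3839, -0.2556]), 'iou': np.float64(0.93), 'score': 0.79, 'other': array([ 0.3809, -0.2562]), 'iou2': np.float64(0.84), 'xy': array([ 0.3829, -0.2561])}
bottle {'top': array([0.394 , 0.2821]), 'iou': np.float64(0.89), 'score': 0.76, 'other': array([0.3957, 0.2834]), 'iou2': np.float64(0.84), 'xy': array([0.3946, 0.2827])}
bottle {'top': array([ 0.5277, -0.2757]), 'iou': np.float64(0.87), 'score': 0.63, 'other': array([ 0.5299, -0.2776]), 'iou2': np.float64(0.96), 'xy': array([ 0.5286, -0.2767])}
bottle {'top': array([0.619 , 0.0053]), 'iou': np.float64(0.09), 'score': 0.41}
pot {'top': array([ 0.5824, -0.3948]), 'iou': np.float64(0.87), 'score': 0.92}
pot {'top': array([ 0.4681, -0.3948]), 'iou': np.float64(0.86), 'score': 0.81, 'other': array([ 0.4605, -0.3943]), 'iou2': np.float64(0.82), 'xy': array([ 0.4651, -0.3946])}
petri_dishes {'top': array([0.3874, 0.1283]), 'iou': np.float64(0.91), 'score': 0.95, 'other': array([0.3865, 0.1284]), 'iou2': np.float64(0.87), 'xy': array([0.3872, 0.1282])}
beaker {'top': array([0.6822, 0.3022]), 'iou': np.float64(0.79), 'score': 0.92, 'other': array([0.6746, 0.3071]), 'iou2': np.float64(0.86), 'xy': array([0.6794, 0.3028])}
stand [ 0.4208 -0.0387] seat [0.6457 0.1586]
0.95 6468 [ 0.6203 -0.0032]
0.52 545 [0.5195 0.3061]
```

View pics/crop.png

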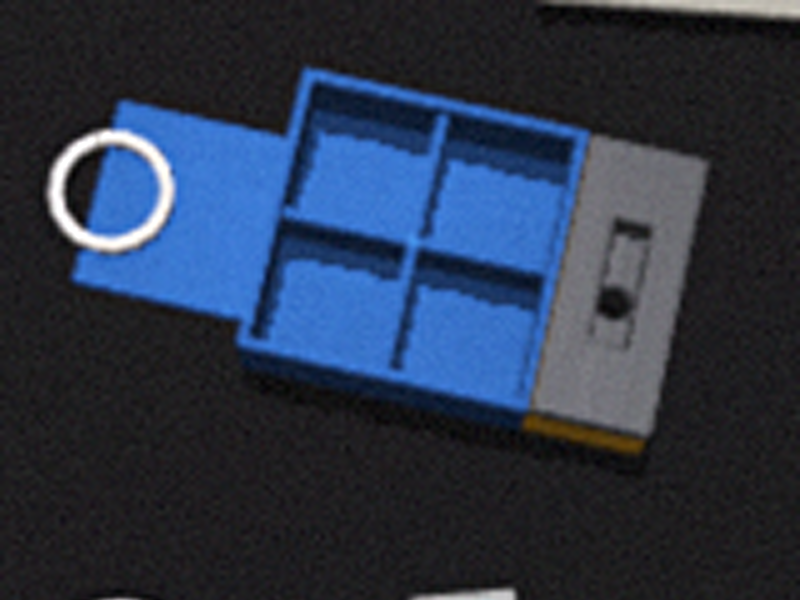

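```bash
cat > car.py <<'E'
from h import *
PTS=np.array([[73.5,73.5,55],[73.5,-73.5,55],[-73.5,73.5,55],[72,-135,55],[-72,-135,55],[0,160,13],[0,0,47]])/1e3
def cw(p,P):
    P=np.atleast_2d(P); c,s=np.cos(p[2]),np.sin(p[2])
    return np.c_[p[0]+c*P[:,0]-s*P[:,1],p[1]+s*P[:,0]+c*P[:,1],P[:,2]]
def fitcar(obs,p0=(.62,0,-.2)):
    """obs list of (frame, carrierpts, uv)"""
    fun=lambda p:np.concatenate([(proj(f,cw(p,P))-uv).ravel() for f,P,uv in obs])
    r=least_squares(fun,p0,loss='soft_l1'); return r.x,fun(r.x).reshape(-1,2)
E
python3 - <<'E'
from car import *
np.set_printoptions(precision=4,suppress=True)
f=shot("top")
c=np.array([[305,68],[590,130],[240,345],[710,158],[655,435],[111,190],[412,242]],float)
uv=(c+.5)/5-.5+[250,120]
p,r=fitcar([(f,PTS,uv)]); print(p,r)
h=back(f,(np.array([615,302])+.5)/5-.5+[250,120],.037)
d=h-p[:2]; c_,s_=np.cos(p[2]),np.sin(p[2]); print("hole in carrier",c_*d[0]+s_*d[1],-s_*d[0]+c_*d[1])
# wrist look: TCP above carrier
for yaw in (p[2]+np.pi/2,p[2]-np.pi/2,p[2],p[2]+np.pi):
    for z in (.3,.35,.4):
        q=ik([p[0],p[1],z],down(yaw)); print(yaw,z,q)
E
```

```text
[ 0.6231  0.0002 -0.1452] [[ 0.0409  0.0784]
 [-0.0374 -0.0406]
 [-0.248   0.1054]
 [-0.1551  0.098 ]
 [-0.4207 -0.1798]
 [ 0.2422  0.2225]
 [ 0.6816 -0.26  ]]
hole in carrier -0.00640361011297862 -0.10459148414941184
1.4255519180241902 0.3 [-0.118   0.4363  0.1461  1.2806  0.      0.0272]
1.4255519180241902 0.35 [-0.118   0.4304  0.261   1.4014  0.      0.0272]
1.4255519180241902 0.4 [-0.118   0.4379  0.3966  1.5295  0.      0.0272]
-1.7160407355656029 0.3 [-0.118   0.4363  0.1461  1.2806  0.     -3.1144]
-1.7160407355656029 0.35 [-0.118   0.4304  0.261   1.4014  0.     -3.1144]
-1.7160407355656029 0.4 [-0.118   0.4379  0.3966  1.5295  0.     -3.1144]
-0.14524440877070638 0.3 [-0.118   0.4363  0.1461  1.2806  0.      1.598 ]
-0.14524440877070638 0.35 [-0.118   0.4304  0.261   1.4014  0.      1.598 ]
-0.14524440877070638 0.4 [-0.118   0.4379  0.3966  1.5295  0.      1.598 ]
2.9963482448190866 0.3 [-0.118   0.4363  0.1461  1.2806  0.     -1.5436]
2.9963482448190866 0.35 [-0.118   0.4304  0.261   1.4014  0.     -1.5436]
2.9963482448190866 0.4 [-0.118   0.4379  0.3966  1.5295  0.     -1.5436]
```

Run:
```python
from h import *
movep([.58,-.08,.33],down(-.145)); 
f=shot("wrist","w1"); print(get_state()["clock"],get_state()["position"])
for o in ["stand","pin"]:
    for d in silhouettes("wrist",o)+tip_of("wrist",o): print(o,d["score"],d["centre"])
```

```text
5.3083 [ 0.58002167 -0.07903682  0.32994202]
stand 0.74 [216.5, 144.7]
stand 0.45 [345.5, 105.4]
stand 0.6 [216.9, 147.7]
pin 0.68 [219.3, 145.1]
pin 0.66 [199.1, 156.5]
pin 0.57 [343.3, 104.8]
pin 0.6 [219.0, 146.3]
```

View pics/w1.png

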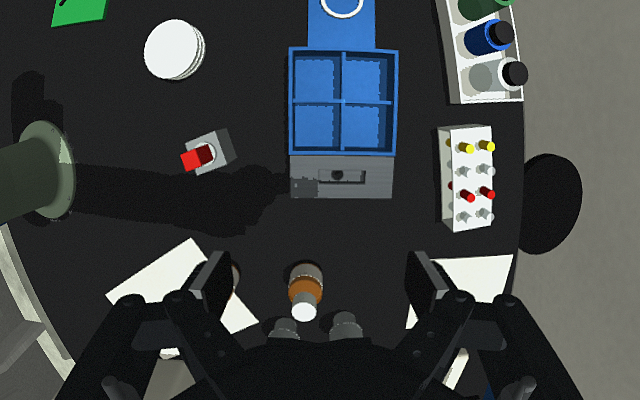

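Run:
```python
import cv2
im=cv2.imread("pics/w1.png")
cv2.imwrite("pics/w1a.png",cv2.resize(im[38:208,278:408],(650,850),interpolation=cv2.INTER_CUBIC)[:600])
cv2.imwrite("pics/w1b.png",cv2.resize(im[138:208,278:408],(780,420),interpolation=cv2.INTER_CUBIC))
cv2.imwrite("pics/w1c.png",cv2.resize(im[115:185,170:250],(800,700),interpolation=cv2.INTER_CUBIC)[:600])
```

```text
(no output)
```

View pics/w1a.png

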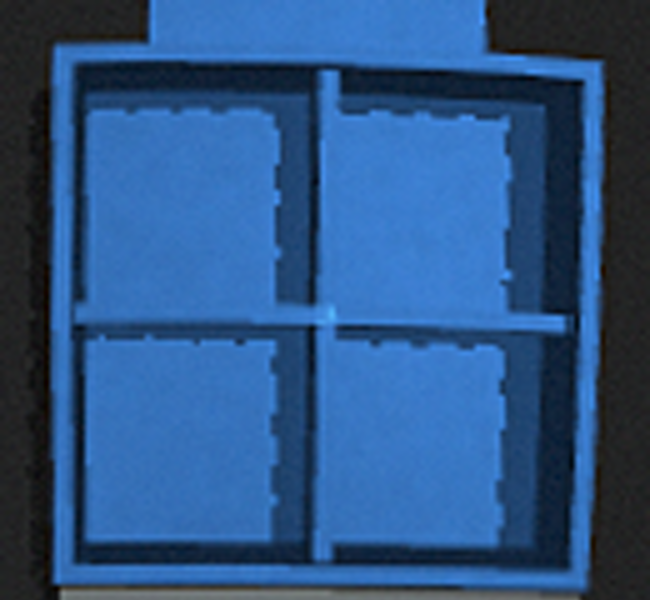

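View pics/w1b.png

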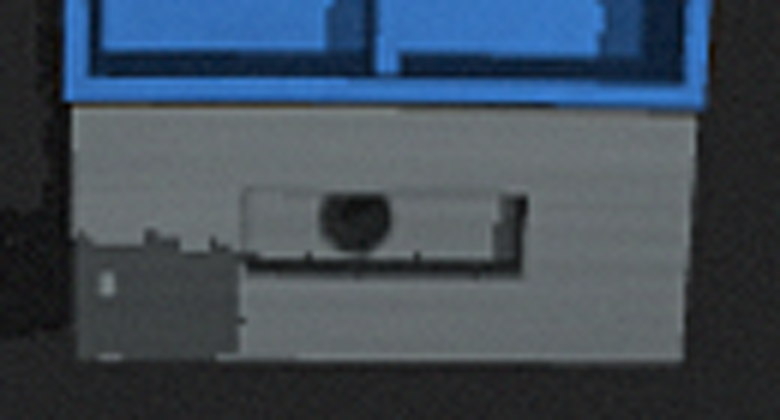

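View pics/w1c.png

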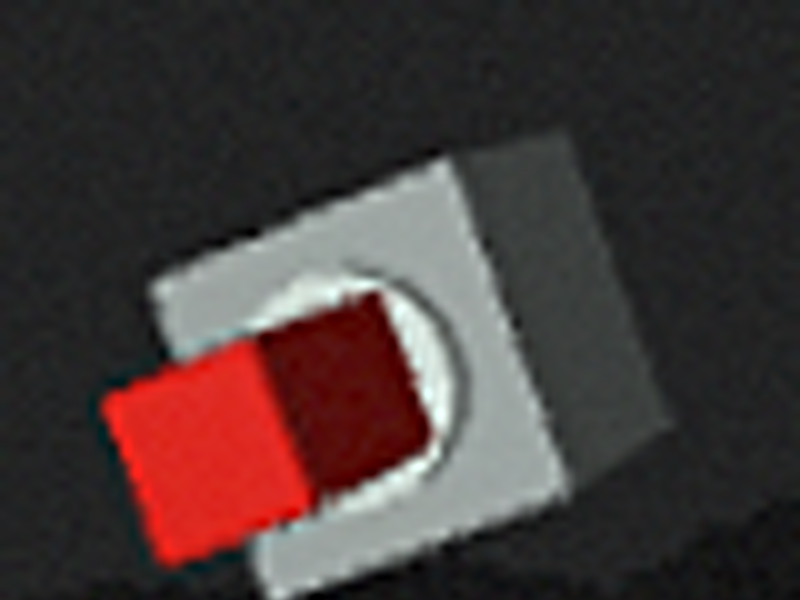

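Run:
```python
from car import *
np.set_printoptions(precision=4,suppress=True)
f=shot("wrist"); t=shot("top")
c=np.array([[305,68],[590,130],[240,345],[710,158],[655,435],[111,190],[412,242]],float)
uvt=(c+.5)/5-.5+[250,120]
Pw=np.array([[-73.5,73.5,55],[73.5,73.5,55],[-73.5,-73.5,55],[73.5,-73.5,55],[0,0,47],[-72,-135,55],[72,-135,55],[-32,-95.5,55],[32,-114.5,55],[32,-95.5,55]])/1e3
a=np.array([[53,45],[604,62],[53,583],[587,588],[326,316]],float); a=(a+.5)/5-.5+[278,38]
b=np.array([[78,359],[684,360],[240,188],[521,278],[527,193]],float); b=(b+.5)/6-.5+[278,138]
uvw=np.r_[a,b]
for n,o in (("top",[(t,PTS,uvt)]),("wrist",[(f,Pw,uvw)]),("both",[(t,PTS,uvt),(f,Pw,uvw)])):
    p,r=fitcar(o); print(n,p,np.abs(r).max(0)); 
    if n=="wrist": print(r)
    for F,uv in ((t,(np.array([615,302])+.5)/5-.5+[250,120]),(f,(np.array([357,220])+.5)/6-.5+[278,138])):
        d=back(F,uv,.037)-p[:2]; c_,s_=np.cos(p[2]),np.sin(p[2]); print(" hole",c_*d[0]+s_*d[1],-s_*d[0]+c_*d[1])
g=lambda l:[(np.array(x,float)+.5)/10-.5+[170,115] for x in l]
H=np.array([back(f,u,.113) for u in g([(100,402),(252,338),(315,512),(168,568)])])
S=np.array([back(f,u,.057) for u in g([(150,290),(452,155),(570,490),(270,600)])])
for n,Q in (("head",H),("stand",S)):
    e=np.roll(Q,-1,0)-Q; print(n,Q.mean(0),np.linalg.norm(e,axis=1),np.degrees(np.arctan2(e[:,1],e[:,0])))
print(cv2.__version__)
```

```text
top [ 0.6231  0.0002 -0.1452] [0.6816 0.26  ]
 hole -0.00640361011297862 -0.10459148414941184
 hole -0.0043768129161979325 -0.10752198154794687
wrist [ 0.6246 -0.0019 -0.1495] [1.3486 0.8437]
[[ 0.1655  0.0582]
 [-0.6471 -0.0471]
 [ 0.457  -0.2315]
 [-0.1403  0.12  ]
 [ 0.1093 -0.3674]
 [-0.0874 -0.3559]
 [-0.5047  0.0404]
 [ 1.3486  0.8437]
 [ 0.0309 -0.4387]
 [-0.3959  0.4798]]
 hole -0.007749916850128415 -0.10272579233263687
 hole -0.0057105452728425325 -0.10564755300891704
both [ 0.6242 -0.0015 -0.1473] [1.4145 0.7056]
 hole -0.007548964459662038 -0.10302029632361723
 hole -0.0055162647119441684 -0.10594670258648067
head [ 0.4235 -0.0423] [0.0232 0.0232 0.0222 0.0229] [   9.799   -81.2223 -170.9025  101.0743]
stand [ 0.423  -0.0421] [0.051  0.0502 0.05   0.0486] [  11.0771  -81.1524 -170.7717  100.0379]
4.12.0
```

```bash
cat > ops.py <<'E'
from look import *
from car import cw
np.set_printoptions(precision=4,suppress=True)
CAR=np.array([.6240,-.0012,-.147])
def cpt(x,y): return cw(CAR,[[x,y,0]])[0][:2]
CELL=[cpt(-.0355,-.0355),cpt(-.0355,.0355),cpt(.0355,-.0355),cpt(.0355,.0355)]
SEAT=cpt(0,.16); SLOT=cpt(0,-.105)
def locate(kind,exp):
    o=[d for d in find(kind) if np.linalg.norm(d["top"]-exp)<.09 and d["iou"]>.6]
    o.sort(key=lambda d:np.linalg.norm(d["top"]-exp)); d=o[0]; print(kind,d); return d.get("xy",d["top"]) if kind=="bottle" else d["top"]
def carry(kind,exp,dst,yaw,zg,zp,zc=.26,yaw2=None,xy=None,slow=.05):
    if xy is None: xy=locate(kind,np.array(exp))
    yaw2=yaw if yaw2 is None else yaw2
    movep([*xy,zc-.06],down(yaw))
    move_l([*xy,zg],.12,until_force=15)
    grab(60); s=get_state(); print("gap",s["finger_gap"],"pos",s["position"])
    move_l([*xy,zc],.2); print("gap lift",get_state()["finger_gap"],get_state()["contact_force"])
    movep([*dst,zc],down(yaw2))
    return finish(dst,zp,zc,slow)
def finish(dst,zp,zc=.26,slow=.05):
    move_l([*dst,zp+.06],.15)
    hit=move_l([*dst,zp],slow,until_force=12); s=get_state(); print("hit",hit,"z",s["position"],"gap",s["finger_gap"],"t",s["clock"])
    if hit and s["position"][2]>zp+.008: print("STUCK"); return False
    let_go(); move_l([*dst,zc-.02],.2); return True
E
python3 - <<'E'
from ops import *
print(CELL,SEAT,SLOT)
y=CAR[2]+np.pi/4
print(carry("bottle",(.5286,-.2767),CELL[2],y,.079,.085))
shot("top","t2"); shot("scene","s2")
E
```

```text
[array([ 0.5837, -0.0311]), array([0.5941, 0.0391]), array([ 0.6539, -0.0415]), array([0.6643, 0.0287])] [0.6474 0.1571] [ 0.6086 -0.1051]
bottle {'top': array([ 0.5274, -0.2753]), 'iou': np.float64(0.87), 'score': 0.61, 'other': array([ 0.5301, -0.2775]), 'iou2': np.float64(0.94), 'xy': array([ 0.5285, -0.2765])}
gap 0.4089978180967146 pos [ 0.5287 -0.2769  0.0795]
gap lift 0.41039456567568555 [ 0.4402 -0.6313 -1.9018]
hit False z [ 0.6543 -0.0416  0.0854] gap 0.4028369319718101 t 12.9083
True
```

Run:
```python
import cv2,numpy as np
a=cv2.imread("pics/t2.png");b=cv2.imread("pics/s2.png")
cv2.imwrite("pics/c2.png",np.hstack([cv2.resize(a[100:300,180:530],(400,229)),cv2.resize(b[130:350,100:450],(400,251))[:229]]))
```

```text
(no output)
```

View pics/c2.png

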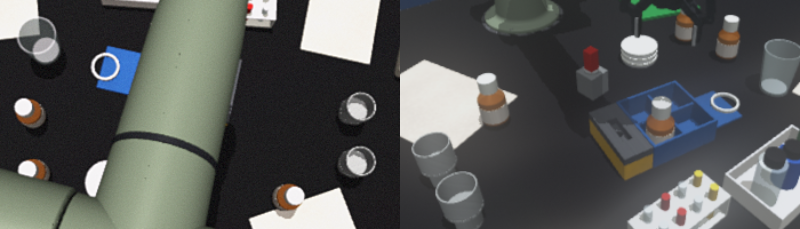

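Run:
```python
from ops import *
y=CAR[2]+np.pi/4
print(carry("bottle",(.383,-.2556),CELL[0],y,.079,.085))
movep([.42,-.25,.3],down(y))
a=locate("bottle",np.array((.5221,.3061)))
print(carry("bottle",(.5221,.3061),CELL[3],y,.079,.085,xy=a))
movep([.42,-.25,.3],down(y))
print(carry("bottle",(.3946,.2827),CELL[1],y,.079,.085))
movep([.42,.25,.3],down(y))
shot("top","t3"); shot("scene","s3")
for o in find("pot"): print(o)
import cv2,numpy as np
a=cv2.imread("pics/t3.png");b=cv2.imread("pics/s3.png")
cv2.imwrite("pics/c3.png",np.hstack([cv2.resize(a[100:300,180:530],(400,229)),cv2.resize(b[130:350,100:450],(400,251))[:229]]))
```

```text
Traceback (most recent call last):
  File "ops.py", line 12, in carry
    if xy is None: xy=locate(kind,np.array(exp))
                      ~~~~~~^^^^^^^^^^^^^^^^^^^^
  File "ops.py", line 10, in locate
    o.sort(key=lambda d:np.linalg.norm(d["top"]-exp)); d=o[0]; print(kind,d); return d.get("xy",d["top"]) if kind=="bottle" else d["top"]
                                                         ~^^^
IndexError: list index out of range
```

Run:
```python
from ops import *
movep([.42,.2,.35],down(.638))
t=shot("top","t3")
for i in range(2):
    for o in find("bottle",minscore=.1): print(o)
    for o in find("pot",minscore=.1): print(o)
```

```text
{'top': array([ 0.3837, -0.2553]), 'iou': np.float64(0.92), 'score': 0.91, 'other': array([ 0.3875, -0.2571]), 'iou2': np.float64(0.92), 'xy': array([ 0.3848, -0.256 ])}
{'top': array([0.3927, 0.2843]), 'iou': np.float64(0.71), 'score': 0.9, 'other': array([0.3968, 0.2806]), 'iou2': np.float64(0.88), 'xy': array([0.3933, 0.2839])}
{'top': array([ 0.656, -0.042]), 'iou': np.float64(0.93), 'score': 0.88}
{'top': array([ 0.467 , -0.3936]), 'iou': np.float64(0.87), 'score': 0.71, 'other': array([ 0.4603, -0.3944]), 'iou2': np.float64(0.81), 'xy': array([ 0.4644, -0.3942])}
{'top': array([ 0.5818, -0.3945]), 'iou': np.float64(0.92), 'score': 0.62, 'other': array([ 0.5836, -0.3948]), 'iou2': np.float64(0.9), 'xy': array([ 0.5828, -0.3947])}
{'top': array([ 0.6559, -0.0425]), 'iou': np.float64(0.88), 'score': 0.81, 'other': array([ 0.6387, -0.0255]), 'iou2': np.float64(0.68), 'xy': array([ 0.6491, -0.0362])}
{'top': array([ 0.3848, -0.2556]), 'iou': np.float64(0.89), 'score': 0.73, 'other': array([ 0.3869, -0.2566]), 'iou2': np.float64(0.9), 'xy': array([ 0.3854, -0.256 ])}
{'top': array([0.3918, 0.285 ]), 'iou': np.float64(0.81), 'score': 0.66, 'other': array([0.3955, 0.2833]), 'iou2': np.float64(0.87), 'xy': array([0.3926, 0.285 ])}
{'top': array([ 0.5815, -0.3939]), 'iou': np.float64(0.92), 'score': 0.91, 'other': array([ 0.5833, -0.3955]), 'iou2': np.float64(0.96), 'xy': array([ 0.5824, -0.395 ])}
{'top': array([ 0.4666, -0.3927]), 'iou': np.float64(0.89), 'score': 0.71, 'other': array([ 0.4614, -0.3942]), 'iou2': np.float64(0.85), 'xy': array([ 0.4645, -0.3938])}
```

View pics/t3.png

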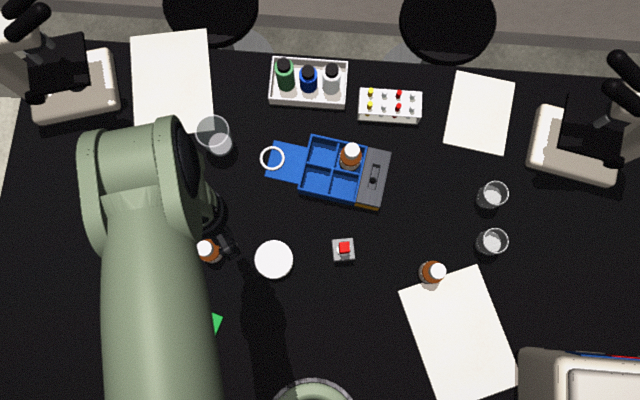

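```bash
python3 - <<'E'
s=open('ops.py').read()
i=s.index("    o=[d for d");j=s.index("def carry")
s=s[:i]+'''    for k in range(6):
        o=[d for d in find(kind,minscore=.15) if np.linalg.norm(d["top"]-exp)<.09 and d["iou"]>.6]
        if o: break
    o.sort(key=lambda d:np.linalg.norm(d["top"]-exp)); d=o[0]; print(kind,d); return d.get("xy",d["top"])
'''+s[j:]
open('ops.py','w').write(s)
E
cat > view2.py <<'E'
from ops import *
def both(n):
    a=shot("top")["img"];b=shot("scene")["img"]
    cv2.imwrite(f"pics/{n}.png",np.hstack([cv2.resize(a[100:300,180:530],(400,229)),cv2.resize(b[130:350,100:450],(400,251))[:229]])[:,:,::-1])
E
python3 - <<'E'
from view2 import *
y=CAR[2]+np.pi/4
print(carry("bottle",(.3848,-.2556),CELL[0],y,.079,.085))
movep([.42,-.25,.3],down(y))
print(carry("bottle",(.5221,.3061),CELL[3],y,.079,.085))
movep([.42,-.25,.3],down(y))
print(carry("bottle",(.3946,.2827),CELL[1],y,.079,.085))
movep([.42,.25,.3],down(y))
both("c3")
for o in find("pot"): print(o)
for o in find("bottle"): print(o["top"])
E
```

```text
bottle {'top': array([ 0.3847, -0.2555]), 'iou': np.float64(0.96), 'score': 0.81}
gap 0.40567709939298335 pos [ 0.3847 -0.2559  0.0795]
gap lift 0.4085930293020675 [-0.3177 -0.1301 -1.5632]
hit False z [ 0.584  -0.0312  0.0854] gap 0.4080046026944748 t 24.975
True
bottle {'top': array([0.5208, 0.3057]), 'iou': np.float64(0.88), 'score': 0.82, 'other': array([0.5238, 0.3049]), 'iou2': np.float64(0.91), 'xy': array([0.5217, 0.3059])}
gap 0.4070842946695786 pos [0.5218 0.3059 0.0796]
gap lift 0.4065245360150454 [-0.6955 -1.1298 -1.8015]
hit False z [0.6647 0.0287 0.0854] gap 0.40564066983920816 t 36.0
True
bottle {'top': array([0.3943, 0.2829]), 'iou': np.float64(0.89), 'score': 0.9, 'other': array([0.3964, 0.2821]), 'iou2': np.float64(0.88), 'xy': array([0.3947, 0.2829])}
gap 0.4068199809996648 pos [0.3947 0.2828 0.0795]
gap lift 0.4039031725221079 [ 0.18    0.4553 -3.3599]
hit False z [0.5944 0.0391 0.0854] gap 0.4054793285405519 t 47.2417
True
{'top': array([ 0.582 , -0.3949]), 'iou': np.float64(0.88), 'score': 0.88, 'other': array([ 0.5833, -0.3952]), 'iou2': np.float64(0.94), 'xy': array([ 0.5827, -0.3951])}
{'top': array([ 0.4674, -0.3946]), 'iou': np.float64(0.83), 'score': 0.82, 'other': array([ 0.4613, -0.3941]), 'iou2': np.float64(0.83), 'xy': array([ 0.4649, -0.3944])}
[0.6663 0.0291]
[0.5949 0.0388]
[ 0.6539 -0.0458]
[ 0.5842 -0.0316]
```

View pics/c3.png

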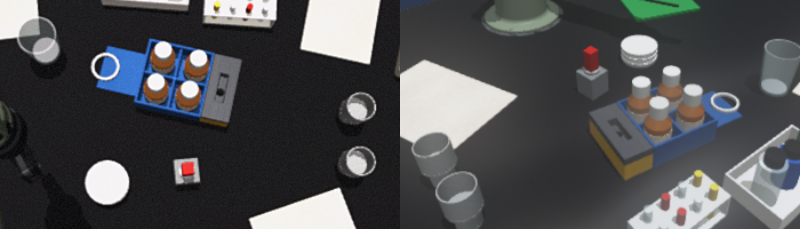

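```bash
cat > pot.py <<'E'
from view2 import *
def pot(exp,zp):
    xy=locate("pot",np.array(exp)); y=CAR[2]
    movep([*xy,.2],down(y+np.pi/2)); 
    if move_l([*xy,.045],.12,until_force=12): print("HIT",get_state()["position"]); return
    grab(20); s=get_state(); print("gap1",s["finger_gap"]); let_go()
    move_l([*xy,.12],.2); move_l([*xy,.12],.2,rot=down(y)) if False else movep([*xy,.12],down(y))
    return carry("pot",exp,SEAT,y,.045,zp,xy=xy,slow=.03)
E
python3 - <<'E'
from pot import *
print(pot((.5827,-.395),.051))
movep([.42,-.1,.35],down(CAR[2]))
shot("scene","s4")
both("c4"); 
for o in find("pot"): print(o)
E
```

```text
pot {'top': array([ 0.5816, -0.3938]), 'iou': np.float64(0.83), 'score': 0.6, 'other': array([ 0.5828, -0.3948]), 'iou2': np.float64(0.93), 'xy': array([ 0.5822, -0.3945])}
gap1 0.7101844816016121
gap 0.6765836037081481 pos [ 0.5829 -0.395   0.0461]
gap lift 0.6755062262970324 [-0.3245  0.4367 -0.2245]
hit False z [0.6476 0.1571 0.0512] gap 0.6763081774407147 t 65.7167
True
{'top': array([0.6499, 0.1577]), 'iou': np.float64(0.9), 'score': 0.73, 'other': array([0.6441, 0.163 ]), 'iou2': np.float64(0.93), 'xy': array([0.6479, 0.1587])}
{'top': array([ 0.4677, -0.394 ]), 'iou': np.float64(0.89), 'score': 0.64, 'other': array([ 0.469 , -0.3946]), 'iou2': np.float64(0.89), 'xy': array([ 0.4682, -0.3944])}
```

View pics/c4.png

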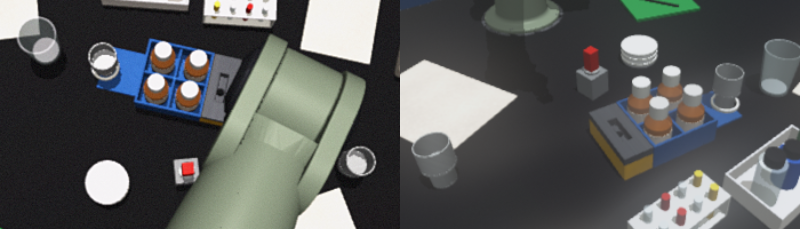

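Run:
```python
from pot import *
movep([.42,.15,.35],down(CAR[2]))
T=shot("top");t=silhouettes("top","pot0");S=shot("scene"); s=silhouettes("scene","pot0")
p=min(t,key=lambda d:np.linalg.norm(back(T,d["centre"],.05)-SEAT));q=min(s,key=lambda d:np.linalg.norm(back(S,d["centre"],.05)-SEAT))
for z in (0,.005,.013,.02): 
    xy,r=fit([(T,p["mask"]),(S,q["mask"])],"pot",SEAT,z); print(z,xy,r,iou(sil(S,"pot",*SEAT,z),q["mask"]))
print(pot((.4682,-.3942),.101))
movep([.42,-.1,.35],down(CAR[2]))
shot("scene","s5")
both("c5"); 
for o in find("pot"): print(o)
```

```text
0 [0.6472 0.1597] [-0.5391  0.5414  0.0022  1.2633] 0.8631138975957543
0.005 [0.6476 0.1581] [-0.0411 -0.0703 -0.0736 -0.0239] 0.8881856540075019
0.013 [0.6481 0.1552] [ 0.8081 -1.1255 -0.2433 -2.0294] 0.8328236493365618
0.02 [0.6484 0.153 ] [ 1.4654 -1.9965 -0.3432 -3.9033] 0.7387127761760435
pot {'top': array([ 0.4665, -0.3944]), 'iou': np.float64(0.91), 'score': 0.87, 'other': array([ 0.4682, -0.3942]), 'iou2': np.float64(0.95), 'xy': array([ 0.4672, -0.3943])}
gap1 0.699739087982768
gap 0.6867267820137025 pos [ 0.4677 -0.3947  0.0461]
gap lift 0.6889568137781809 [ 0.2423  0.2123 -1.036 ]
hit False z [0.6475 0.1571 0.1013] gap 0.6915606207200107 t 85.2667
True
{'top': array([0.6642, 0.1639]), 'iou': np.float64(0.93), 'score': 0.75, 'other': array([0.6586, 0.1427]), 'iou2': np.float64(0.55), 'xy': array([0.6589, 0.1556])}
```

View pics/s5.png

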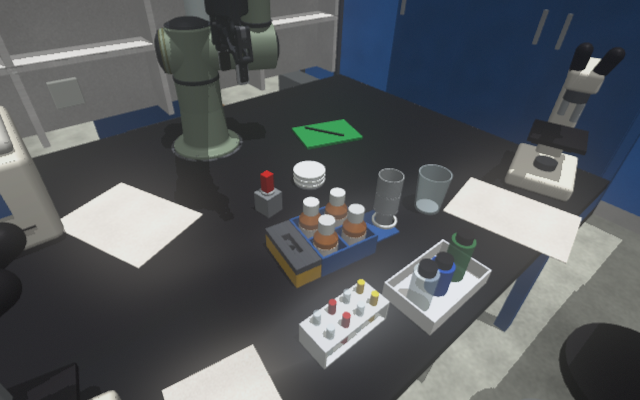

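View pics/c5.png

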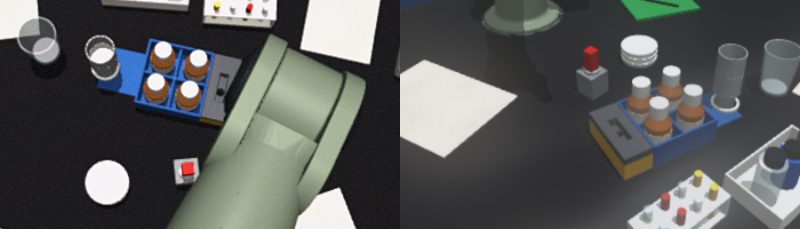

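Run:
```python
from view2 import *
P=np.array([.4234,-.0422]); y=.165+np.pi/2
movep([*P,.2],down(y)); print(move_l([*P,.066],.08,until_force=10),get_state()["position"])
grab(20); s=get_state();print("gap",s["finger_gap"],s["contact_force"],s["wrist_torque"]); let_go()
move_l([*P,.15],.2); movep([*P,.15],down(.165)); print(move_l([*P,.066],.08,until_force=10))
grab(20); print("gap",get_state()["finger_gap"]); let_go(); move_l([*P,.15],.2); movep([*P,.15],down(y)); move_l([*P,.066],.1,until_force=10)
grab(80); s=get_state();print("gap",s["finger_gap"],s["contact_force"],s["position"])
move_l([*P,.15],.08); s=get_state();print("lift",s["finger_gap"],s["contact_force"])
move_l([*P,.27],.2)
h=cpt(-.0063,-.105); movep([*h,.27],down(CAR[2]+np.pi/2)); move_l([*h,.15],.15)
shot("scene","s6"); shot("wrist","w6"); print(get_state()["clock"],get_state()["finger_gap"])
```

```text
False [ 0.4237 -0.0423  0.0663]
gap 0.27862799973919217 [0.0436 0.1237 2.0593] [ 0.1135  0.0515 -0.0185]
False
gap 0.2784077179756966
gap 0.2757643297715738 [-0.6646  0.3323  5.3671] [ 0.4237 -0.0422  0.0664]
lift 0.2677242175538548 [-0.0448 -0.4415 -1.6319]
104.475 0.2709781034350827
```

View pics/s6.png

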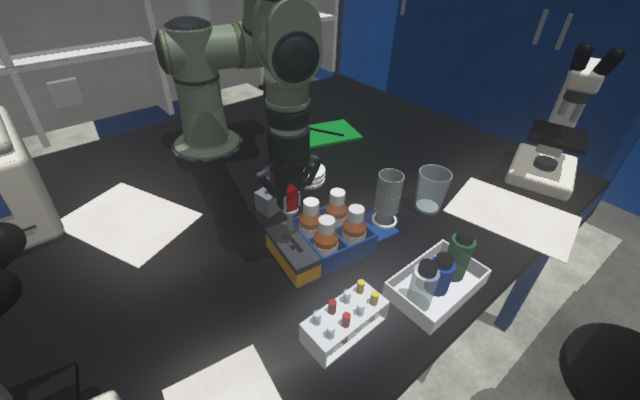

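View pics/w6.png

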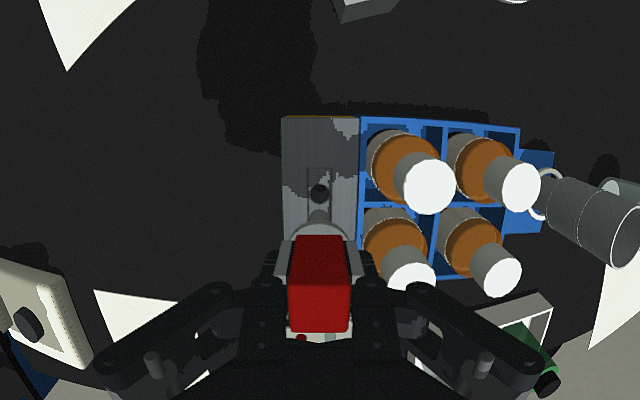

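Run:
```python
from view2 import *
f=shot("wrist"); d=back(f,[319,193],.037)-CAR[:2]; c,s=np.cos(CAR[2]),np.sin(CAR[2]); print("hole",c*d[0]+s*d[1],-s*d[0]+c*d[1])
h=cpt(-.0063,-.105)
hit=move_l([*h,.080],.03,until_force=6); s=get_state(); print(hit,s["position"],s["contact_force"],s["finger_gap"],s["clock"])
```

```text
hole -0.006255263547502587 -0.10525846269071255
False [ 0.6025 -0.1042  0.0801] [ 0.7021 -0.5116 -2.7458] 0.27159079919636114 107.0083
```

Run:
```python
from view2 import *
h=cpt(-.0063,-.105)
hit=move_l([*h,.0615],.02,until_force=15); s=get_state(); print(hit,s["position"],s["contact_force"],s["finger_gap"],s["clock"])
let_go(); move_l([*h,.2],.15); movep([.42,.2,.35],down(CAR[2])); sleep(.5)
both("c7"); shot("scene","s7"); 
for o in find("bottle"): print(o["top"],o["iou"])
```

```text
True [ 0.6022 -0.1041  0.0644] [-0.486   0.6488  4.9872] 0.27147979269215394 107.7667
[0.6663 0.0295] 0.84
[ 0.6534 -0.0464] 0.89
[ 0.5855 -0.0318] 0.82
[0.5961 0.0396] 0.94
```

View pics/c7.png

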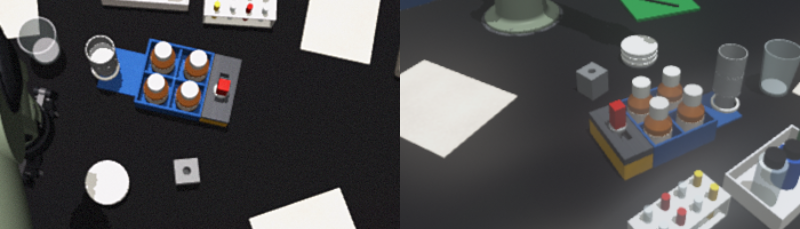

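View pics/s7.png

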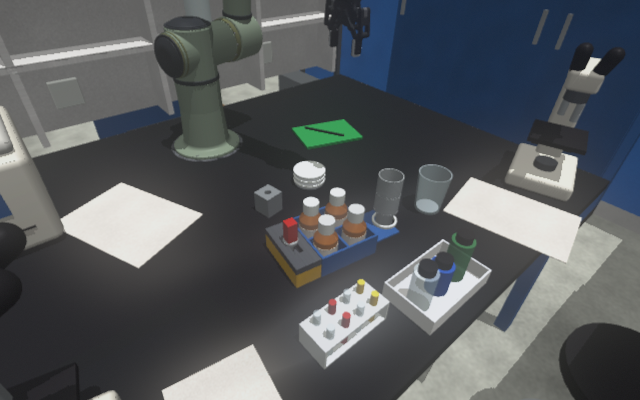

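Run:
```python
from view2 import *
PROF["stack"]=PROF["pot"]+[(140-0,30)]
movep([.5,-.12,.3],down(CAR[2]+np.pi/2))
f=shot("wrist","w8"); 
movep([.42,-.25,.35],down(CAR[2]+np.pi/2))
S=shot("scene"); T=shot("top"); im=S["img"]
cv2.imwrite("pics/z8.png",cv2.resize(im[165:265,255:415],(800,500),interpolation=cv2.INTER_CUBIC)[:,:,::-1])
c=lambda F,z:proj(F,[[*SEAT,z]])[0]
print("rim expected scene",proj(S,[[SEAT[0]+.03*np.cos(a),SEAT[1]+.03*np.sin(a),.145] for a in (0,1.57,3.14,4.71)]))
for n in ("top","scene"):
    shot(n)
    for d in silhouettes(n,"pot0")[:3]:
        F=S if n=="scene" else T; v,u=np.nonzero(d["mask"]); m=sil(F,"stack",*SEAT,.005); V,U=np.nonzero(m>127)
        print(n,d["score"],u.min(),u.max(),v.min(),v.max(),"exp",U.min(),U.max(),V.min(),V.max(),iou(m,d["mask"]))
print(get_state()["clock"])
```

```text
rim expected scene [[400.45   179.952 ]
 [398.6737 169.9108]
 [380.6244 168.7352]
 [381.6503 178.7   ]]
top 0.71 263 281 156 166 exp 255 284 130 166 0.10575793184476409
top 0.59 255 281 131 160 exp 255 284 130 166 0.7461809635713911
scene 0.97 376 402 168 198 exp 372 404 167 226 0.48389355742263035
scene 0.82 374 399 195 224 exp 372 404 167 226 0.3837535014002915
scene 0.51 265 397 207 286 exp 372 404 167 226 0.008084696823867548
115.1167
```

View pics/z8.png

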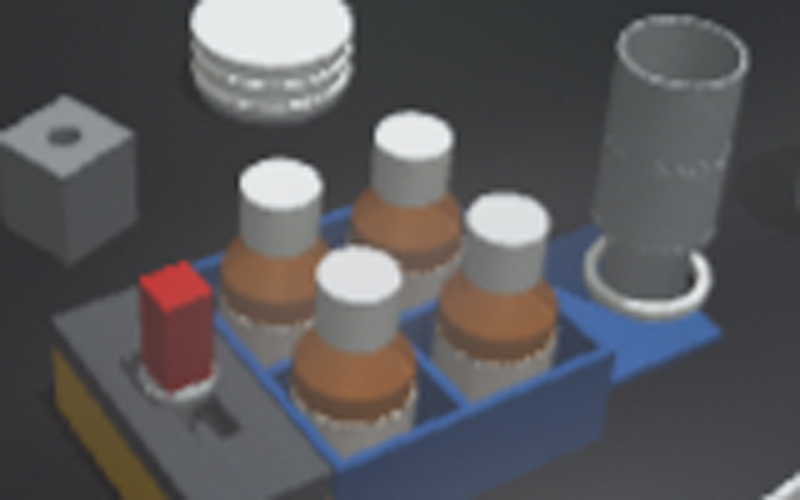

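View pics/w8.png

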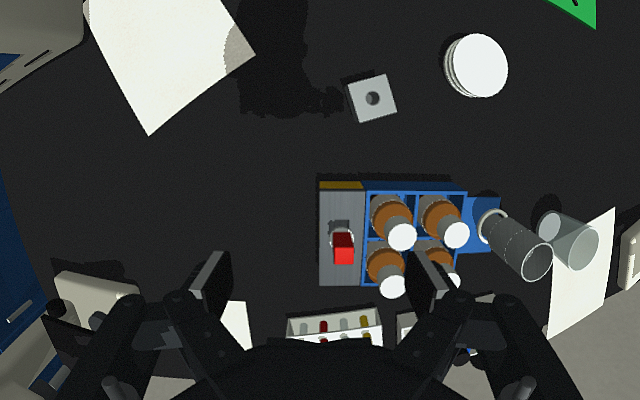

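Run:
```python
from h import *
sleep(.3); print(get_state()["joint_velocities"].max(),get_state()["clock"]); print(sign_off())
```

```text
0.0006171855544486707 115.4167
the job is handed in; nothing more can be done
None
```

The kit is packed and handed in at 115 s of the 210 s allowed; `sign_off()` gives no verdict, so what follows is my own last look.

- **Bottles:** all four present stand upright in cells of their own, each measured within about 5 mm of its cell centre.
- **Pots:** only two were in the scene. They are nested in a straight stack on the seat. The stack's outline in the scene camera agrees with the expected one to within a few pixels, so the heights of about 5 mm and 55 mm are confirmed.
- **Pin:** the hidden hole could be seen in the pictures, about 6 mm from the slot's centre, so I lowered the pin straight in without sliding along the slot. It stopped on contact at the height of full seating (tip about 3 mm), and the picture shows the collar flat on the plate. The gripper was open and clear.
- **Petri dishes and beaker:** neither was touched, and both stand where they were in the last pictures.

Three things went wrong or disagreed, none affecting the result:
- **Missed detection:** the detector missed one bottle once, so I looked again.
- **Carrier position:** the top and wrist cameras disagreed on it by about 2 mm, so I used a combined fit.
- **Top-camera stack mask:** the pot detection from the top camera covered only part of the stack, so I relied on the scene camera and the zoomed picture.

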